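# Pry the snap cover off a junction box

## Task

On the prop-workshop bench, take the flat-bladed pry tool, push its blade into the notch of the junction box, under the snap-fit cover, and pry the cover up until it snaps out of its clips. Do not touch the cover with the gripper. Then draw the blade out and lay the tool flat on the bench; the cover may stay lying loose on the box or fall off it.

Things in the scene. Friction and masses are not known exactly. Their poses are not given: they have to be found in the camera images.
- pry_handle (a point): Pry tool, loose on the bench: black bar handle 100 long x 22 wide x 26 mm high, straight flat steel blade 80 long, 18 wide, 3 thick, at half its height; 0.12 kg. Point: the place to grip (across the 22 mm), near the balance point, half-way up (13 mm above the bench), 25 mm behind the handle's front end. x runs along the tool to the blade tip, 105 mm ahead; z up.
- notch (a point): Grey box 100 (x) x 90 (y) x 45 mm high, walls 5, fixed, left or right of the middle (the like box with four screws has no notch). Point: middle of the notch in its front wall, on the outer face, 38 mm above the bench: gap 40 wide, 14 high (31 to 45 mm), the cover above it. x points level into the box, z up. Behind it 30 mm of depth is free within 18 mm either side.
- cover_edge (a point): White cover plate 100 x 90 x 5 mm, 45 g, on the box; a recess 42 wide, 7 deep in its front edge shows the notch from above. Point: middle of the recess's edge, on the underside, 7 mm in from the box's outer face, 45 mm above the bench when shut; x away from the notch. Lifted there (3 to 4 N) it turns about its far edge, snaps free within 12 mm, then rests about 16 mm proud on its clips.
- seat (a point): Point fixed to the box where cover_edge lies when the cover is snapped shut, 45 mm above the bench; same axes as notch.
Things that resemble listed ones, but are neither listed nor needed, are in the scene too. Leave any green or purple look-alike of the part that bears notch alone.

How it is judged:
By the outcome, as a careful person would: the job done as asked, in the order asked, and still so for the second after the job is handed in, with the robot touching nothing.
It also fails if it takes over 51 s, if anything falls off the work surface, if the arm or the gripper's body presses on something with over 40 N, if the wrist force passes 120 N, or if a joint passes its speed limit or range.

## Robot

A 6-joint arm with a two-finger parallel gripper is mounted at the origin on the work surface. World frame = base frame: x ahead of the robot, y to its left, z up, the work surface at z = 0. Lengths are in m, angles in rad, forces in N, time in s.
With the tool pointing down it reaches from about 0.375 to 0.925 m from the base axis. Payload 5.7 kg.
Tool frame: the origin (TCP) lies on the centre line of the jaws, within the pads' length; the fingertips stand bot.tcp_to_tips ahead of it and the grasp point (between the pads) lies 6 mm ahead of it (bot.tcp_to_tips is the distance from the TCP to the fingertips, in m); z points along the fingers, y is the line along which they close (so a half turn about z gives the same grasp; the last joint's range is limited). The gripper opens to 85 mm and grips with 20 to 120 N. Pads are 22 mm wide; open, the fingers measure 114 mm over their backs; the gripper's body (76 mm by 85 mm) begins 54 mm behind the grasp point. The pads swing forward as they close: fully open they stand 13 mm farther back than shut.
Start: joints at [1.105, 0.359, 1.51, -0, 1.272, -0.115], TCP at [0.206, 0.563, 0.256] pointing down, gripper open.
Joint ranges: [-2.97, 2.97], [-1.01, 2.36], [0.21, 2.38], [-0.96, 4.11], [0.2, 2.71], [-2.98, 2.98]. Speed limits (rad/s): [2.39, 2.39, 3.14, 3.14, 3.14, 3.14].

## Interface

Orientations are given as [roll, pitch, yaw] about the fixed x, y, z axes, in that order (R = Rz(yaw) Ry(pitch) Rx(roll)).
In Python, from plant import bot gives the robot as it stands.
- The arm moves only by the shell command python3 -m jog 'ROWS' [FORCE]. ROWS is JSON, one flat list of numbers, 7 for each row, row after row: the opening in per cent of the stroke, from 0 (shut) to 100 (fully open), then the shift along the world's x, y, z in cm, then the turn, a rotation vector about the world's x, y, z in rad. In form: [claw, tx, ty, tz, ax, ay, az, claw, tx, ty, tz, ax, ay, az, ...]. A call has 1 to 5 rows; each row is the pose to reach, as a shift and turn from the pose commanded when the call began; what a row does not reach only later rows make up. A row lasts 1/10 s, in which the tool goes at most 50 mm and 8.59 degrees, less where a joint would pass 70% of its speed; a pose out of reach is approached as far as the arm can. A call with a gripper value outside its range is refused whole. The fingers move at their own pace and stop on an object; FORCE is the grip in N (left out, the last holds). Time passes only in rows, so rows that repeat a pose let the fingers close. It gives the time, the measured TCP pose, the force, the opening and the grip force at its end, in the units of the state.
- bot.sense(): the state, without advancing time (a new reading comes with each control period).
- bot.camera(name): name is "scene" or "top" or "wrist"; returns a dict with "frame" (400x640x3 uint8, blue, green, red), "intrinsics" (3x3 intrinsics, pixels), "R" (3x3) and "t" (3): a world point X has camera coordinates R X + t. Camera axes: x right, y down, z forward; pixel columns grow to the right and rows downward; lengths in m; the calibration is good to about 2 mm. A picture is of the moment at which its call begins. There is no depth.
- bot.hand_in(): hands the job in; it is judged then, once.
Trained networks look in a picture, given as the dict that the camera call returned (one of the last four; its "shot" number tells which), for a name from the list of things; names that differ only in an ending like _2 or _b are one class to them, and where a whole thing is asked for, a point or a joint stands for the part that bears it (a point fixed in the world has none). Each returns a list of dicts, best first, with "confidence" (0 to 1); they miss things now and then, are a little off and sometimes report something else, mostly with a low value. They report only what shows in the picture. A call takes as long as a camera call. They do not tell look-alikes from the thing itself.
- bot.boxes_of(label, picture): "extent" ([left, top, right, bottom] in pixels, round what is visible of it).
- bot.silhouettes(label, picture): "pixels" (400x640 bool, what is visible of it) and "extent" ([left, top, right, bottom] in pixels, round what is visible of it).
The state is a dict: "time": time; "joint_positions": joint angles; "joint_vel": joint speeds; "joint_torque": joint torques, N m; "tcp_pos": TCP position; "eef_rot": TCP orientation; "wrist_force": force on the tool from outside, world axes, zero at the start; "ft_torque": the same for the moment, N m; "gripper_width": finger opening in m; "finger_force": force on a finger pad.
Only numpy, scipy, OpenCV 4.12 (cv2) and the standard library are available. Lean on these libraries where they do the work, as an engineer would, in place of code of your own. Each camera call takes 0.05 s, during which the arm holds its last target. There are 200 camera calls.

## Working session

There is one attempt and no reset: what is moved stays moved. The work goes in short steps, Python scripts to look and compute and a shell command to move; the robot and the scene stay as the last step left them, time stands still between calls to the robot, and variables do not carry over. Pictures are saved under pics/ and viewed, at most 10 in all, crops included, and the job is handed in when it is done.

```bash
mkdir -p pics; cat > h.py <<'E'
import numpy as np,cv2
from plant import bot
def ray(p,u,v):
    K=np.array(p["intrinsics"]);R=np.array(p["R"]);t=np.array(p["t"])
    return -R.T@t, R.T@np.linalg.inv(K)@np.array([u,v,1.])
def at(p,u,v,z):
    c,d=ray(p,u,v); return c+d*(z-c[2])/d[2]
def proj(p,X):
    q=np.array(p["intrinsics"])@(np.array(p["R"])@np.array(X)+np.array(p["t"])); return q[:2]/q[2]
E
python3 - <<'E'
from h import *
ims=[]
for n in("top","scene"):
    p=bot.camera(n); ims.append(p["frame"]); cv2.imwrite(f"pics/{n}0.png",p["frame"])
    for l in("pry_handle","notch","cover_edge"):
        for d in bot.silhouettes(l,p):
            m=d["pixels"].astype(np.uint8); r=cv2.minAreaRect(cv2.findNonZero(m))
            print(n,l,round(d["confidence"],2),d["extent"],np.round(r[0]),np.round(r[1]),round(r[2],1))
    print(np.round(-np.array(p["R"]).T@p["t"],3))
print(bot.tcp_to_tips,bot.sense())
E
```

```text
top pry_handle 0.74 [372.9, 200.6, 401.5, 271.5] [387. 235.] [11. 72.] 15.9
top notch 0.91 [351.7, 119.2, 403.4, 168.8] [379. 145.] [44. 51.] 77.5
top notch 0.84 [279.4, 145.1, 324.7, 186.3] [303. 166.] [35. 50.] 76.3
top notch 0.76 [242.2, 79.8, 295.1, 124.4] [268. 101.] [45. 50.] 87.0
top notch 0.6 [253.5, 272.2, 302.6, 326.4] [281. 299.] [42. 53.] 61.1
top notch 0.6 [154.6, 170.3, 205.1, 218.5] [178. 192.] [46. 53.] 71.6
top cover_edge 0.56 [277.4, 133.8, 324.2, 180.2] [302. 160.] [40. 36.] 76.0
[0.426 0.146 1.231]
scene pry_handle 0.94 [231.3, 171.3, 250.1, 243.5] [239. 208.] [72. 11.] 79.2
scene notch 0.95 [417.2, 233.2, 491.2, 305.1] [453. 268.] [58. 63.] 56.3
scene notch 0.84 [336.8, 208.2, 404.4, 263.4] [371. 236.] [45. 64.] 78.7
scene notch 0.69 [285.3, 89.8, 337.2, 140.6] [310. 112.] [46. 48.] 38.3
scene notch 0.69 [429.5, 116.2, 492.1, 171.9] [460. 142.] [47. 50.] 37.9
scene notch 0.56 [261.1, 251.6, 332.4, 330.9] [297. 289.] [60. 70.] 48.4
scene cover_edge 0.96 [339.9, 193.2, 402.8, 249.3] [370. 220.] [52. 42.] 41.9
[ 0.973 -0.093  0.771]
0.025 {'time': 0.4, 'joint_positions': array([ 1.10486372e+00,  3.58923442e-01,  1.51054128e+00, -3.14026476e-05,
        1.27248856e+00, -1.15111970e-01]), 'joint_vel': array([ 0.00051483, -0.00170727, -0.00267443,  0.00037093, -0.00036523,
       -0.00056684]), 'joint_torque': array([-2.71491426e-04, -5.27015698e+01, -2.78617948e+01, -4.68123781e-04,
        6.15591198e-03, -2.95916720e-05]), 'tcp_pos': array([0.20617601, 0.56334854, 0.25613933]), 'eef_rot': array([-3.14123096e+00, -1.16079794e-05,  2.79078125e+00]), 'wrist_force': array([ 1.02419103, -0.19486814,  0.38437377]), 'ft_torque': array([-0.05972276, -0.00608604,  0.04095825]), 'finger_force': 0.0, 'gripper_width': 0.08560845966068127}
```

View pics/top0.png

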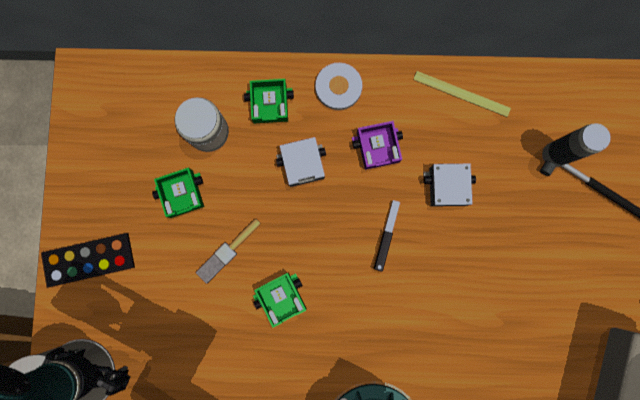

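View pics/scene0.png

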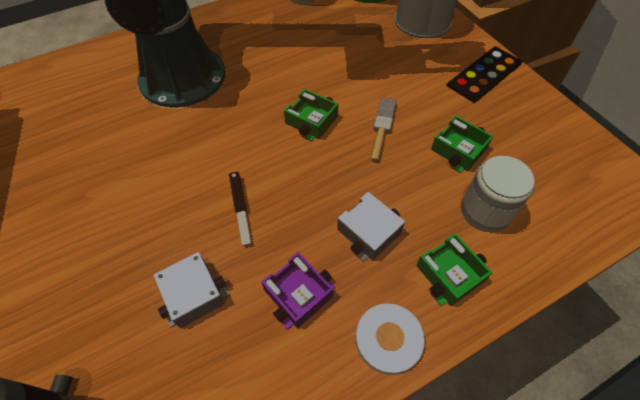

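Top view: the pry tool's black handle ends near (380,267) and its blade tip is near (395,202). The white-covered box without screws is centred at (302,161), with its recess on the edge facing the robot near (308,181). The box with four screws at (451,184) is the decoy, and the scene view agrees.

```bash
python3 - <<'E'
from h import *
for n in("top","scene"):
    p=bot.camera(n)
    d=bot.silhouettes("pry_handle",p)[0]
    pts=cv2.findNonZero(d["pixels"].astype(np.uint8))[:,0]
    W=np.array([at(p,u+.5,v+.5,0.013)[:2] for u,v in pts]); 
    c,s,a=cv2.minAreaRect((W*1000).astype(np.float32)); m=W.mean(0); 
    ax=np.linalg.svd(W-m)[2][0]; ax*=np.sign(ax[0]); q=(W-m)@ax
    tip=m+ax*q.max(); end=m+ax*q.min()
    print(n,"tip",tip,"end",end,"yaw",np.arctan2(ax[1],ax[0]),"len",np.ptp(q),"grip",tip-ax*.105, s)
    d=bot.silhouettes("cover_edge",p)[0]
    pts=cv2.findNonZero(d["pixels"].astype(np.uint8))[:,0]
    W=np.array([at(p,u+.5,v+.5,0.050)[:2] for u,v in pts]); c,s,a=cv2.minAreaRect((W*1000).astype(np.float32))
    print("cover",c,s,a)
E
```

```text
top tip [ 0.56201008 -0.04993916] end [ 0.39216185 -0.00440957] yaw -0.2619031749638002 len 0.17584472140765134 grip [ 0.46059069 -0.02275264] (23.119489669799805, 175.80116271972656)
cover (656.2178344726562, 189.31773376464844) (100.03899383544922, 89.70789337158203) 13.896498680114746
scene tip [ 0.56594905 -0.05121244] end [ 0.3834371  -0.00517574] yaw -0.24708523247755274 len 0.18822855551988849 grip [ 0.46413796 -0.02553167] (23.575695037841797, 188.23580932617188)
cover (656.589111328125, 185.61196899414062) (100.7085189819336, 91.79834747314453) 14.997356414794922
```

```bash
python3 -m jog '[100,9,-21,-2,0,0,0.05,100,9,-21,-2,0,0,0.05,100,9,-21,-2,0,0,0.1,100,9,-21,-2,0,0,0.1,100,9,-21,-2,0,0,0.1]'; python3 -m jog '[100,9,-20,-4,0,0,0,100,9,-20,-4,0,0,0,100,9,-20,-4,0,0,0,100,9,-20,-4,0,0,0,100,9,-20,-4,0,0,0]'
```

```text
time: 1.2
tcp_pos: [0.2964, 0.3503, 0.236]
eef_rot: [-3.14, 0.0, 2.89]
wrist_force: [-0.1, 0.1, -0.5]
gripper_width: 0.0852
finger_force: 0.0
time: 1.7
tcp_pos: [0.3872, 0.1504, 0.196]
eef_rot: [-3.141, 0.001, 2.889]
wrist_force: [0.0, -0.2, 0.4]
gripper_width: 0.0855
finger_force: 0.0
```

```bash
python3 -m jog '[100,7.5,-17.5,-1,0,0,0,100,7.5,-17.5,-1,0,0,0,100,7.5,-17.5,-1,0,0,0,100,7.5,-17.5,-1,0,0,0,100,7.5,-17.5,-1,0,0,0]'; python3 - <<'E'
from h import *
p=bot.camera("wrist"); f=p["frame"]
for d in bot.silhouettes("pry_handle",p):
    pts=cv2.findNonZero(d["pixels"].astype(np.uint8))[:,0]
    W=np.array([at(p,u+.5,v+.5,0.013)[:2] for u,v in pts]); m=W.mean(0)
    ax=np.linalg.svd(W-m,full_matrices=False)[2][0]; ax*=np.sign(ax[0]); q=(W-m)@ax
    print(d["confidence"],d["extent"],"mean",m,"tip",m+ax*q.max(),"end",m+ax*q.min(),np.arctan2(ax[1],ax[0]))
for X in ((.462,-.025,.026),(.564,-.0505,.013)):
    u=proj(p,X); print(u); cv2.circle(f,tuple(int(a) for a in u),4,(0,0,255),1)
cv2.imwrite("pics/w1.png",f); print(bot.sense()["tcp_pos"])
E
```

```text
time: 2.2
tcp_pos: [0.4644, -0.0261, 0.1867]
eef_rot: [-3.14, 0.004, 2.886]
wrist_force: [-0.7, 1.0, -0.2]
gripper_width: 0.0853
finger_force: 0.0
0.78 [306.9, 101.5, 333.6, 277.7] mean [ 0.46683581 -0.02329955] tip [ 0.56685107 -0.04934111] end [ 0.39167252 -0.00372884] -0.2547200891011982
[316.21099236 185.73308217]
[317.28581574 276.51329891]
[ 0.4612993  -0.02227961  0.1861921 ]
```

View pics/w1.png

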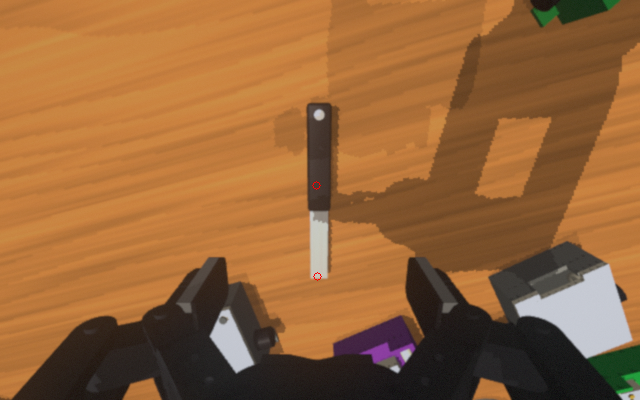

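Wrist view: the handle spans rows 103–210 at column 319, and the tip is at about (319,277), so my estimate is within 2 px. Next I go down and grip.

```bash
python3 -m jog '[100,0.3,-0.1,-5,0,0,0,100,0.3,-0.1,-10,0,0,0,100,0.3,-0.1,-14,0,0,0,100,0.3,-0.1,-15.8,0,0,0,40,0.3,-0.1,-15.8,0,0,0]' 60; python3 -m jog '[0,0,0,0,0,0,0,0,0,0,0,0,0,0,0,0,0,0,0,0,0,0,0,0,0,0,0,0,0,0,0,0,0,0,0]' 100
```

```text
time: 2.8
tcp_pos: [0.4613, -0.0207, 0.0262]
eef_rot: [-3.141, -0.006, 2.893]
wrist_force: [0.8, 0.2, 0.0]
gripper_width: 0.0733
finger_force: 0.0
time: 3.3
tcp_pos: [0.4653, -0.0227, 0.03]
eef_rot: [3.141, 0.003, 2.891]
wrist_force: [-1.6, 1.2, 11.5]
gripper_width: 0.0199
finger_force: 98.2
```

```bash
python3 -m jog '[0,0,0,2,0,0,0,0,0,0,6,0,0,0,0,0,0,10,0,0,0,0,0,0,10,0,0,0,0,0,0,10,0,0,0]'; python3 -m jog '[0,0,4,0,0,0,0.12,0,0,8,0,0,0,0.24,0,0,12,0,0,0,0.36,0,-1,16,0,0,0,0.48,0,-1,16,0,0,0,0.505]'; python3 -m jog '[0,0,0,0,0,0,0,0,0,0,0,0,0,0]'; python3 - <<'E'
from h import *
s=bot.sense(); print(s["tcp_pos"],s["eef_rot"],s["wrist_force"],s["ft_torque"])
ims=[]
for n in("wrist","scene","top"):
    p=bot.camera(n); f=p["frame"].copy()
    for l in("pry_handle","cover_edge"):
        for d in bot.silhouettes(l,p):
            z=s["tcp_pos"][2]-.016 if l[0]=="p" else .05
            pts=cv2.findNonZero(d["pixels"].astype(np.uint8))[:,0]
            W=np.array([at(p,u+.5,v+.5,z)[:2] for u,v in pts]); m=W.mean(0)
            ax=np.linalg.svd(W-m,full_matrices=False)[2][0]; ax*=np.sign(ax[0]); q=(W-m)@ax
            print(n,l,round(d["confidence"],2),np.round(d["extent"]),"tip",m+ax*q.max(),np.arctan2(ax[1],ax[0]),"rect",cv2.minAreaRect((W*1000).astype(np.float32)))
    ims.append(f)
cv2.imwrite("pics/s2.png",cv2.resize(ims[1][130:330,200:520],None,fx=2.4,fy=2.4,interpolation=cv2.INTER_CUBIC)); cv2.imwrite("pics/w2.png",ims[0])
E
```

```text
time: 3.8
tcp_pos: [0.465, -0.0227, 0.1296]
eef_rot: [3.141, 0.004, 2.891]
wrist_force: [-1.1, 0.1, -1.3]
gripper_width: 0.02
finger_force: 98.2
time: 4.3
tcp_pos: [0.4513, 0.1409, 0.1267]
eef_rot: [3.14, -0.004, -2.88]
wrist_force: [0.7, -0.4, -2.2]
gripper_width: 0.0204
finger_force: 98.6
time: 4.5
tcp_pos: [0.4537, 0.1367, 0.1275]
eef_rot: [-3.141, -0.002, -2.889]
wrist_force: [0.9, -0.8, -1.2]
gripper_width: 0.0195
finger_force: 98.6
[0.45365196 0.13669555 0.12745108] [-3.14129336e+00 -1.71919127e-03 -2.88882365e+00] [ 0.86574075 -0.80565171 -1.15391114] [-0.03662522 -0.00250334  0.00452246]
wrist pry_handle 0.79 [287. 102. 344. 360.] tip [0.50867012 0.15234024] 0.25800913663430036 rect ((444.1761779785156, 135.178466796875), (133.47320556640625, 24.19757652282715), 14.498178482055664)
scene pry_handle 0.66 [272. 119. 342. 171.] tip [0.55528335 0.15992641] 0.22513583621662245 rect ((462.8576965332031, 138.037841796875), (189.7916259765625, 30.73182487487793), 10.245559692382812)
scene cover_edge 0.7 [337. 191. 405. 249.] tip [0.70867544 0.19538294] 0.18303909783632588 rect ((657.0005493164062, 186.46310424804688), (102.27822875976562, 93.1578369140625), 15.130440711975098)
top pry_handle 0.47 [307. 195. 334. 277.] tip [0.55456507 0.16413169] 0.2589519926465152 rect ((466.91357421875, 141.57669067382812), (181.00338745117188, 23.208980560302734), 15.347847938537598)
top cover_edge 0.6 [282. 136. 322. 185.] tip [0.70628741 0.19872381] 0.19257166847532833 rect ((655.4346923828125, 188.5908203125), (100.00817108154297, 90.41449737548828), 15.419289588928223)
```

View pics/w2.png

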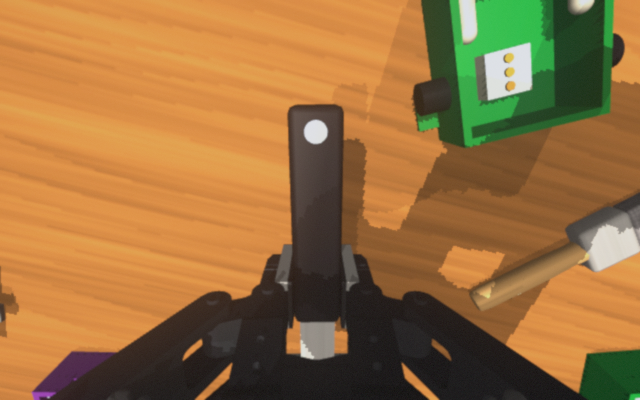

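View pics/s2.png

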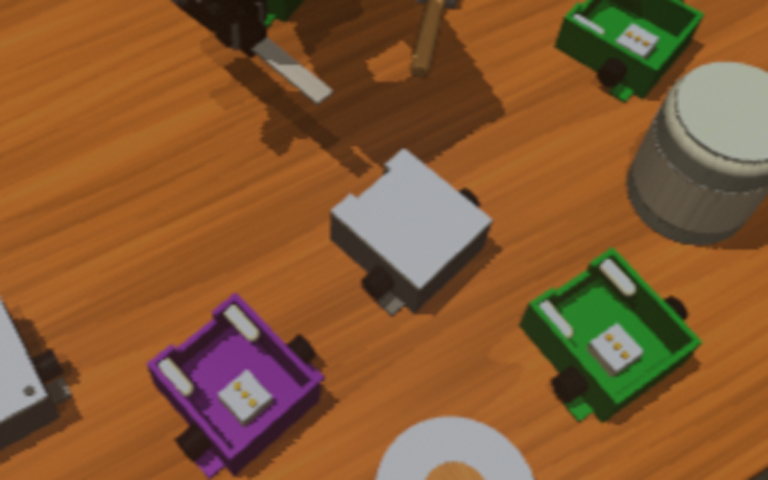

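The tool is held squarely, in line with the box, with its blade tip about 53 mm in front of the notch. The recess faces the tool at crop (371,182). I'll lower it to notch height just in front.

```bash
python3 -m jog '[0,0.5,0,-4,0,0,0.01,0,2.45,0.5,-7.3,0,0,0.01,0,2.45,0.5,-7.3,0,0,0.01,0,2.45,0.5,-7.3,0,0,0.01]'; python3 - <<'E'
from h import *
s=bot.sense(); print(s["tcp_pos"],s["eef_rot"])
p=bot.camera("scene"); f=p["frame"].copy(); T=s["tcp_pos"]; y=s["eef_rot"][2]+np.pi
u=np.array([np.cos(y),np.sin(y),0]); n=np.array([-u[1],u[0],0]); b=T-[0,0,.016]
c=np.array([.6079,.1746,0]); 
def P(X,col):
    q=proj(p,X)-[200,130]; return q*3.0
g=cv2.resize(f[130:300,200:460],None,fx=3,fy=3,interpolation=cv2.INTER_CUBIC)
for k in(-1,1): cv2.circle(g,tuple(int(v) for v in P(b+u*.105+n*.009*k,0)),3,(0,0,255),1)
for k in(-1,1):
  for z in (.05,.031): cv2.circle(g,tuple(int(v) for v in P(c+n*.020*k+[0,0,z],0)),3,(255,255,0),1)
cv2.imwrite("pics/s3.png",g)
E
```

```text
time: 5.35
tcp_pos: [0.4781, 0.1423, 0.0549]
eef_rot: [3.141, -0.002, -2.877]
wrist_force: [0.1, -0.5, -0.9]
gripper_width: 0.0199
finger_force: 98.5
[0.47806232 0.14227869 0.05491212] [ 3.14145693e+00 -2.28837421e-03 -2.87745575e+00]
```

View pics/s3.png

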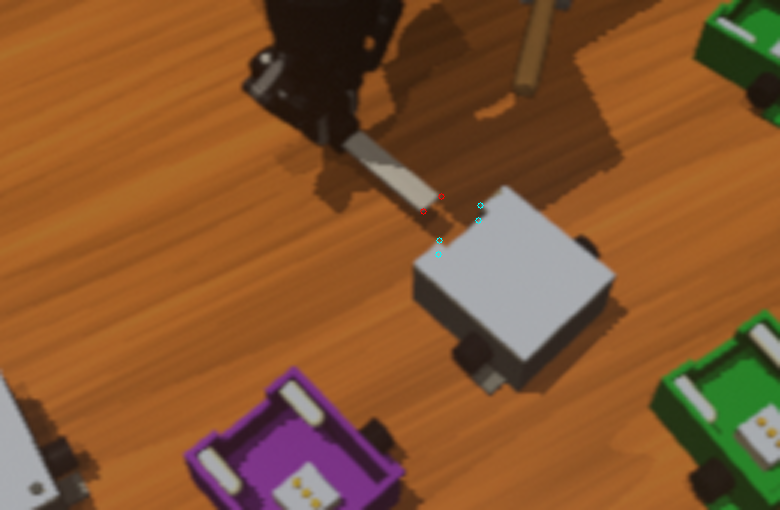

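The blade tip is where kinematics predicts it, at about (431,204), and in line with the recess between (442,239) and (482,207). Inserting 49 mm.

```bash
python3 -m jog '[0,1.4,0.38,0,0,0,0,0,2.8,0.75,0,0,0,0,0,3.8,1.0,0,0,0,0,0,4.7,1.25,0,0,0,0,0,4.7,1.25,0,0,0,0]'; python3 -m jog '[0,0,0,0.3,0,0,0,0,0,0,0.6,0,0,0,0,0,0,0.8,0,0,0,0,0,0,0.8,0,0,0]'
```

```text
time: 5.9
tcp_pos: [0.5274, 0.1553, 0.0564]
eef_rot: [-3.141, 0.003, -2.877]
wrist_force: [-0.2, -0.9, -1.0]
gripper_width: 0.02
finger_force: 98.5
time: 6.3
tcp_pos: [0.5246, 0.1547, 0.0632]
eef_rot: [3.142, -0.002, -2.877]
wrist_force: [-1.2, -0.7, -3.2]
gripper_width: 0.0198
finger_force: 98.3
```

Contact with the cover: the wrist force has dropped about 2 N. Prying up.

```bash
python3 -m jog '[0,0,0,0.4,0,0,0,0,0,0,0.8,0,0,0,0,0,0,1.0,0.01,-0.04,0,0,0,0,1.1,0.02,-0.08,0,0,0,0,1.1,0.02,-0.08,0]'; python3 - <<'E'
from h import *
p=bot.camera("scene"); cv2.imwrite("pics/s4.png",cv2.resize(p["frame"][130:300,200:460],None,fx=3,fy=3,interpolation=cv2.INTER_CUBIC))
E
```

```text
time: 6.8
tcp_pos: [0.5249, 0.1548, 0.0748]
eef_rot: [-3.14, 0.083, -2.877]
wrist_force: [0.4, 0.5, -1.9]
gripper_width: 0.0197
finger_force: 98.6
```

View pics/s4.png

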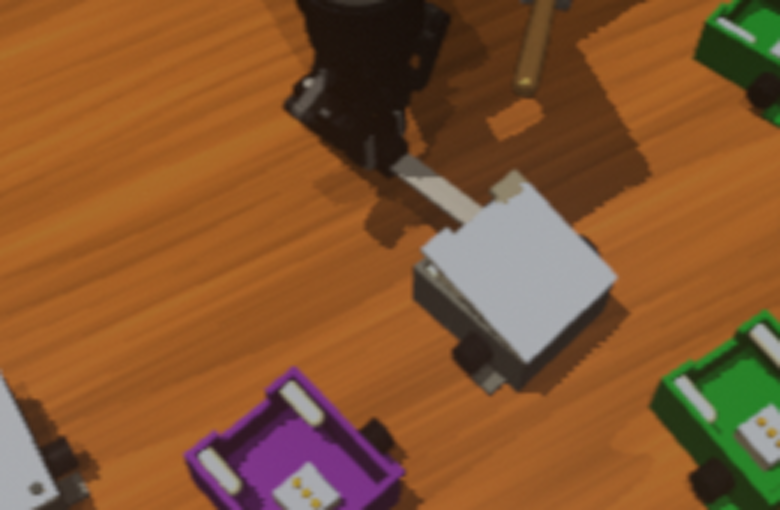

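The cover's front edge is clearly up (gap visible at crop (440,270)), about 22 mm above its shut position, so it has snapped free. I'll lower the blade clear of it, level out and withdraw.

```bash
python3 -m jog '[0,0,0,-0.2,-0.01,0.04,0,0,0,0,-0.5,-0.02,0.08,0,0,0,0,-0.8,-0.02,0.08,0,0,0,0,-0.8,-0.02,0.08,0]'; python3 -m jog '[0,-1.5,-0.4,0,0,0,0,0,-3,-0.8,0,0,0,0,0,-5,-1.35,0,0,0,0,0,-7,-1.9,0,0,0,0,0,-7,-1.9,0,0,0,0]';python3 - <<'E'
from h import *
p=bot.camera("scene"); cv2.imwrite("pics/s5.png",cv2.resize(p["frame"][130:300,200:460],None,fx=3,fy=3,interpolation=cv2.INTER_CUBIC))
E
```

```text
time: 7.25
tcp_pos: [0.5261, 0.155, 0.0659]
eef_rot: [-3.141, 0.0, -2.877]
wrist_force: [0.6, -0.1, -1.6]
gripper_width: 0.0199
finger_force: 98.6
time: 7.75
tcp_pos: [0.4512, 0.1352, 0.0659]
eef_rot: [3.141, -0.005, -2.877]
wrist_force: [-1.4, -0.2, -1.4]
gripper_width: 0.0202
finger_force: 98.6
```

View pics/s5.png

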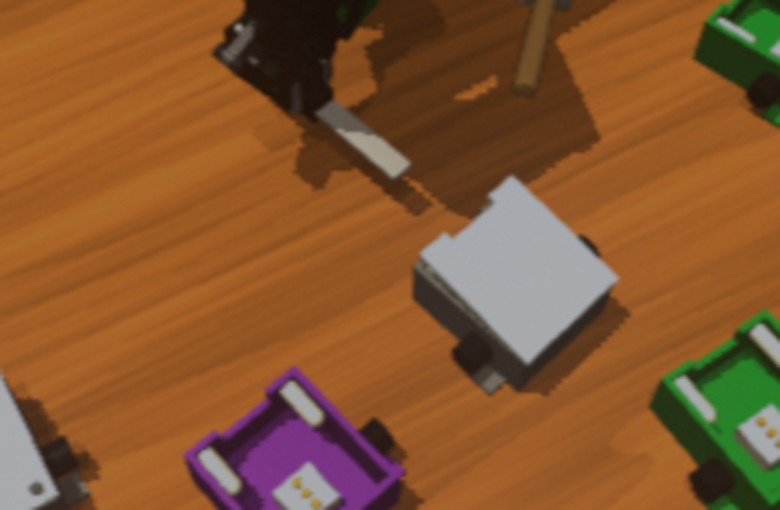

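The cover rests loose and proud of the box, and the blade is out. Laying the tool down on the free bench to the right.

```bash
python3 -m jog '[0,-1,-3,0,0,0,-0.1,0,-1,-7,0,0,0,-0.2,0,-1,-9,-1.5,0,0,-0.25,0,-1,-9,-3.0,0,0,-0.25,0,-1,-9,-3.3,0,0,-0.25]'; python3 -m jog '[0,0,0,-0.2,0,0,0,0,0,0,-0.4,0,0,0,0,0,0,-0.4,0,0,0]'; 
```

```text
time: 8.3
tcp_pos: [0.4468, 0.0453, 0.0325]
eef_rot: [-3.142, 0.0, -3.129]
wrist_force: [0.3, 0.5, -1.1]
gripper_width: 0.0199
finger_force: 98.7
time: 8.6
tcp_pos: [0.4466, 0.0463, 0.03]
eef_rot: [-3.141, 0.002, -3.126]
wrist_force: [-0.4, -2.6, 1.6]
gripper_width: 0.02
finger_force: 99.1
```

Contact with the bench. Opening gently, then rising.

```bash
python3 -m jog '[60,0,0,0,0,0,0,60,0,0,0,0,0,0,60,0,0,0,0,0,0,60,0,0,0,0,0,0,60,0,0,0,0,0,0]' 20; python3 -m jog '[60,0,0,2,0,0,0,60,0,0,6,0,0,0,60,0,0,11,0,0,0,60,-3,0,15,0,0,0,60,-3,0,15,0,0,0]'; python3 -m jog '[60,-2,-20,3,0,0,0,60,-2,-20,3,0,0,0,60,-2,-20,3,0,0,0,60,-2,-20,3,0,0,0,60,-2,-20,3,0,0,0]'; python3 - <<'E'
from h import *
p=bot.camera("scene"); cv2.imwrite("pics/s6.png",p["frame"])
E
```

```text
time: 9.1
tcp_pos: [0.4457, 0.046, 0.0293]
eef_rot: [-3.141, 0.0, -3.127]
wrist_force: [-0.5, -0.1, -0.1]
gripper_width: 0.0511
finger_force: 0.0
time: 9.6
tcp_pos: [0.4151, 0.046, 0.1835]
eef_rot: [-3.141, 0.006, -3.127]
wrist_force: [1.3, 0.1, -0.9]
gripper_width: 0.0514
finger_force: 0.0
time: 10.1
tcp_pos: [0.3965, -0.1599, 0.2098]
eef_rot: [-3.138, 0.002, -3.133]
wrist_force: [1.3, 0.0, -0.1]
gripper_width: 0.0512
finger_force: 0.0
```

View pics/s6.png

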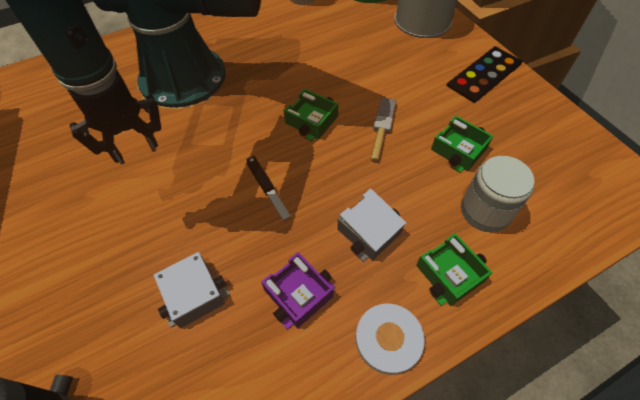

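The tool lies flat on the bench from (252,157) to (284,218). The cover sits loose on the box at (370,222), and the arm is clear of everything.

```bash
python3 -m jog '[60,0,0,0,0,0,0,60,0,0,0,0,0,0,60,0,0,0,0,0,0]' >/dev/null; python3 -c "from plant import bot; print(bot.hand_in())"
```

```text
the job is handed in; nothing more can be done
None
```

I pried the cover up with the blade until it snapped free, and it now lies loose on the box. I then drew the blade out, laid the tool flat on the bench and handed the job in at about 10 s of the 51 s allowed; no verdict came back.

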